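# Find the rattling housing and reject it

## Robot

A 6-joint arm with a two-finger parallel gripper is mounted at the origin on a cart in front of the work surface, level with it; the furniture and walls round the work are solid. World frame = base frame: x ahead of the robot, y to its left, z up, the work surface at z = 0. Lengths are in mm, angles in degrees, forces in N, time in s.
With the tool pointing down it reaches from about 350 to 850 mm from the base axis. Payload 8.1 kg.
Tool frame: the origin (TCP) lies between the finger pads; the fingertips stand 22 mm ahead of it and the grasp point (between the pads) lies 3 mm ahead of it; z points along the fingers, y is the direction in which the jaws open and shut (so a half turn about z gives the same grasp; the last joint's range is limited). The gripper opens to 85 mm and grips with 20 to 120 N. Pads are 22 mm wide; open, the fingers measure 114 mm over their backs; the gripper's body (76 mm by 85 mm) begins 54 mm behind the grasp point. The pads swing forward as they close: fully open they stand 13 mm farther back than shut.
Start: joints at [69.477, 7.471, 85.268, -0, 87.261, -4.893], TCP at [161.635, 577.823, 253.292] pointing down, gripper open.
Joint ranges: [-169.43, 169.43], [-51.17, 129.36], [1.28, 143.12], [-76.62, 256.62], [0, 156.53], [-152.29, 152.29]. Speed limits (degrees/s): [136.94, 136.94, 159.86, 180, 180, 180].

## Interface

Orientations are given as [roll, pitch, yaw] about the fixed x, y, z axes, in that order (R = Rz(yaw) Ry(pitch) Rx(roll)).
In Python, from bench import r gives the robot as it stands.
- The arm moves only by the tool drive_tool, never from a script. Its argument "moves" is a list of rows, each a list of 2 entries, a list of its own where there are three numbers: the shift along the world's x, y, z in mm, then the turn about the world's z in degrees. A call has exactly 8 rows; each row is the pose to reach, as a shift and turn from the pose commanded when the call began; what a row does not reach only later rows make up. A row lasts 1/12 s, in which the tool goes at most 41.7 mm and 7.16 degrees, less where a joint would pass 70% of its speed; a pose out of reach is approached as far as the arm can. A call with a gripper value outside its range is refused whole. "fingers" is the finger opening in mm, from 0 to 85.4, set as the call begins (left out, the last holds). The fingers move at their own pace and stop on an object; "squeeze" is the grip in N (left out, the last holds). Time passes only in rows, so rows that repeat a pose let the fingers close, or fill a call up. It gives the time, the measured TCP pose, the force and the opening at its end, in the units of the state.
- r.sense(): the state, without advancing time (a new reading comes with each control period).
- r.snapshot(name): name is "scene" or "top" or "wrist"; returns a dict with "pixels" (384x512x3 uint8, red, green, blue), "camera_matrix" (3x3 intrinsics, pixels), "k1" (the pictures are not rectified: a ray, as slopes to the right and down, at radius r is drawn at 1 + k1 r^2 times it, then the intrinsics apply), "xyz" and "orientation" of the camera in the world. Camera axes: x right, y down, z forward; pixel columns grow to the right and rows downward; lengths in mm; the calibration is good to about 2 mm. A picture is of the moment at which its call begins. There is no depth.
- r.hand_in(): hands the job in, once; it reports no verdict.
The state is a dict: "time": time; "joint_pos": joint angles; "qd": joint speeds; "joint_efforts": joint torques, N m; "tool_pos": TCP position; "tcp_rot": TCP orientation; "ft_force": force on the tool from outside, world axes, zero at the start; "wrist_torque": the same for the moment, N m; "finger_gap": finger opening in mm.
Only numpy, scipy, OpenCV 4.12 (cv2) and the standard library are available. Lean on these libraries where they do the work, as an engineer would, in place of code of your own. Each camera call takes 0.05 s, during which the arm holds its last target.

## Task

One of the two sealed housings with a clear window and a red end cap has a brass slug that has come loose inside; the other's is still fast. Pick a housing up and tilt it red end up to find out which: when the loose slug has slid to the black end, lay that housing, level and with its slug still at the black end, flat in the red reject tray. The sound housing must finally lie flat on the bench about where it was, so if you tested it, put it back.

Things in the scene. Friction and masses are not known exactly. Their poses are not given: they have to be found in the camera images.
- housing_a_center (a point): Centre (half-way up) of housing A: closed box lying flat, 150 long (x axis) x 40 wide (y) x 44 mm high (z up), 0.42 kg. +x end cap red, pointing away from the robot within 30 degrees; -x cap black (17 mm each). Lower half aluminium, upper half a clear window showing a brass slug (32 mm long, 19 thick). Grip across the width at the middle, from above. A and B look and weigh alike.
- housing_b_center (a point): Centre (half-way up) of housing B: closed box lying flat, 150 long (x axis) x 40 wide (y) x 44 mm high (z up), 0.42 kg. +x end cap red, pointing away from the robot within 30 degrees; -x cap black (17 mm each). Lower half aluminium, upper half a clear window showing a brass slug (32 mm long, 19 thick). Grip across the width at the middle, from above. A and B look and weigh alike.
- slug_a (a joint): Slug of housing A, seen through the window, m: 0 = at the red end (start), 0.082 = at the black end. Exactly one of the two slugs is loose, either may be. Loose: slides in under 1 s once the red end is raised over about 22 degrees (35 is ample), stays where it is when nearly level and moved smoothly. Sound: gives at most 3 mm.
- slug_b (a joint): Slug of housing B, seen through the window, m: 0 = at the red end (start), 0.082 = at the black end. Exactly one of the two slugs is loose, either may be. Loose: slides in under 1 s once the red end is raised over about 22 degrees (35 is ample), stays where it is when nearly level and moved smoothly. Sound: gives at most 3 mm.
- reject_tray: Shallow red open tray fixed on the bench, 230 (x) x 190 (y) x 28 mm high, walls 4 mm, black mat on its floor; origin at the centre of its underside, inner floor 5 mm above that. A housing fits lying along the tray's x axis.

How it is judged (in metres and radians):
On the way:
1. a housing, lifted clear of the bench, has been tilted until its loose slug ran to the black end (((value of joint slug_a above 0.06 m and height (world z) of housing_a_center above 0.04 m) or (value of joint slug_b above 0.06 m and height (world z) of housing_b_center above 0.04 m))), for 0.1 s.
At the end, for the whole second after the job is handed in: The housing whose slug is loose lies flat (within 10 degrees) in the reject tray with its slug at the black end (more than 50 mm from the red end's stop); the sound housing lies flat on the bench within 120 mm of where it started; both are released and at rest (((value of joint slug_a above 0.05 m and value of joint slug_b below 0.02 m and x of housing_a_center in the frame of reject_tray between -0.085 and 0.085 m and y of housing_a_center in the frame of reject_tray between -0.08 and 0.08 m and height (world z) of housing_a_center below 0.036 m and angle between each of housing_a_center, housing_b_center's own z axis and vertical below 0.17 rad and distance of housing_b_center from where it was at the start of the episode below 0.12 m and height (world z) of housing_b_center below 0.032 m and linear speed of each of housing_a, housing_b below 0.02 m/s) or (value of joint slug_b above 0.05 m and value of joint slug_a below 0.02 m and x of housing_b_center in the frame of reject_tray between -0.085 and 0.085 m and y of housing_b_center in the frame of reject_tray between -0.08 and 0.08 m and height (world z) of housing_b_center below 0.036 m and angle between each of housing_b_center, housing_a_center's own z axis and vertical below 0.17 rad and distance of housing_a_center from where it was at the start of the episode below 0.12 m and height (world z) of housing_a_center below 0.032 m and linear speed of each of housing_a, housing_b below 0.02 m/s))); the robot touches nothing.
It also fails if it takes over 72 s, if anything falls off the work surface, if the arm or the gripper's body presses on something with over 40 N, if the wrist force passes 120 N, or if a joint passes its speed limit or range.

## Working session

There is one attempt and no reset: what is moved stays moved. The work goes in short steps, Python scripts to look and compute and a tool call to move; the robot and the scene stay as the last step left them, time stands still between calls to the robot, and variables do not carry over. Pictures are saved under pics/ and viewed, and the job is handed in when it is done.

Besides the shell and the picture viewer there is one more tool, called after "Call:" as a command line: name --argument value ..., lists and objects as JSON in quotes. drive_tool: Moves the arm, as the interface text tells. Its arguments: {"type":"object","properties":{"moves":{"type":"array","items":{"type":"array"}},"fingers":{"type":"number"},"squeeze":{"type":"number"}},"required":["moves"]}

```bash
mkdir -p pics; ls
cat > h.py <<'E'
import numpy as np, cv2
from scipy.spatial.transform import Rotation as R
from bench import r
def snap(n,f):
    s=r.snapshot(n); cv2.imwrite('pics/'+f+'.png',cv2.cvtColor(s['pixels'],cv2.COLOR_RGB2BGR)); return s
def rot(s):
    o=np.array(s['orientation'],float)
    return o if o.shape==(3,3) else R.from_euler('xyz',o,degrees=True).as_matrix()
def pt(s,u,v,z):
    K=np.array(s['camera_matrix']);k=s['k1']
    p=cv2.undistortPoints(np.array([[[u,v]]],float),K,np.array([k,0,0,0,0.]))[0,0]
    d=rot(s)@np.array([p[0],p[1],1]);c=np.array(s['xyz'])
    return np.round(c+d*(z-c[2])/d[2],1)
def proj(s,P):
    c=rot(s).T@(np.array(P,float)-np.array(s['xyz']))
    x,y=c[0]/c[2],c[1]/c[2];f=1+s['k1']*(x*x+y*y);K=np.array(s['camera_matrix'])
    return K[0,0]*x*f+K[0,2],K[1,1]*y*f+K[1,2]
E
python3 - <<'E'
from h import *
for n in ['scene','top','wrist']:
    s=snap(n,n+'0'); print(n,s['xyz'],s['orientation'],s['k1'],np.array(s['camera_matrix']).tolist())
print(r.sense())
E
```

```text
pics
scene [ 117.92384082 -825.6609347   540.70247637] [-117.62555022   -1.01437384  -26.08224708] -0.10181842071077973 [[369.89117805483744, 0.0, 252.39825179627474], [0.0, 369.89117805483744, 196.89015622859085], [0.0, 0.0, 1.0]]
top [ 396.62300718  -20.66480872 1134.71214362] [-172.1365742     0.25688318  -89.68573605] -0.17719790222838966 [[456.87351601520027, 0.0, 248.81303573981177], [0.0, 456.87351601520027, 186.4567122231724], [0.0, 0.0, 1.0]]
wrist [ 98.61321649 595.21122883 373.40322101] [1.65064703e+02 9.00403775e-02 7.43432418e+01] -0.06180622375726933 [[317.9595723042393, 0.0, 253.34302829068753], [0.0, 317.9595723042393, 196.1410563746283], [0.0, 0.0, 1.0]]
{'time': 0.15, 'joint_pos': array([ 6.94771496e+01,  7.50788238e+00,  8.53141223e+01, -1.69556706e-05,
        8.72634289e+01, -4.89231881e+00]), 'qd': array([-0.1132262 , -0.13204652, -0.19112092,  0.0148881 , -0.07445411,
        0.00238612]), 'joint_efforts': array([ 6.71493799e-04, -5.70068693e+01, -5.01154840e+01, -2.14894808e-04,
        9.68359091e-03, -7.38620152e-07]), 'tool_pos': array([161.49106373, 577.44592708, 252.46500796]), 'tcp_rot': array([-1.79914876e+02, -7.26918495e-03,  1.64369464e+02]), 'ft_force': array([ 0.72080648,  0.20752933, -0.26870808]), 'wrist_torque': array([-0.04258632,  0.01854927,  0.00212133]), 'finger_gap': 85.44370208506699}
```

View pics/top0.png

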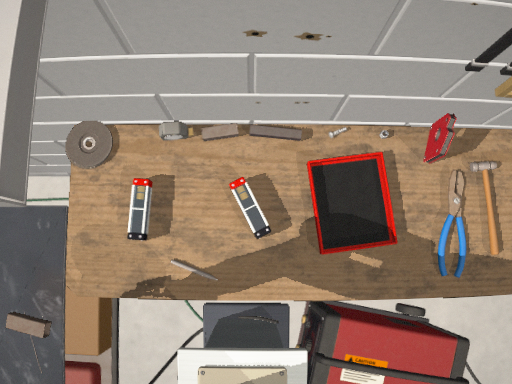

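View pics/scene0.png

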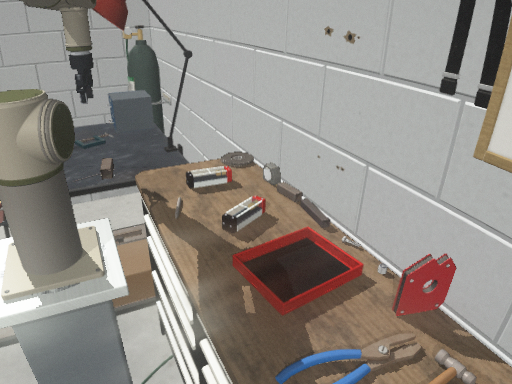

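Run:
```python
from h import *
s=snap('top','top1'); im=s['pixels']; hsv=cv2.cvtColor(im,cv2.COLOR_RGB2HSV)
red=((hsv[...,0]<8)|(hsv[...,0]>172))&(hsv[...,1]>170)&(hsv[...,2]>90)
dark=hsv[...,2]<60
for nm,(x0,x1,y0,y1) in dict(H1=(120,165,170,245),H2=(222,278,170,242)).items():
    m=np.zeros(red.shape,bool); m[y0:y1,x0:x1]=1
    for cn,mm in (('red',red&m),('dark',dark&m)):
        n,l,st,c=cv2.connectedComponentsWithStats(mm.astype(np.uint8))
        for i in range(1,n):
            if st[i,4]>15: print(nm,cn,st[i],c[i],pt(s,*c[i],44))
m=np.zeros(red.shape,np.uint8); m[145:260,300:405]=red[145:260,300:405]
c=max(cv2.findContours(m,0,2)[0],key=cv2.contourArea)
b=cv2.boxPoints(cv2.minAreaRect(c)); print([ (p,pt(s,*p,28)) for p in b])
cv2.imwrite('pics/crop.png',cv2.cvtColor(cv2.resize(im[160:250,110:290],None,fx=4,fy=4,interpolation=cv2.INTER_CUBIC),cv2.COLOR_RGB2BGR))
```

```text
H1 red [133 178  19   9 110] [142.16363636 181.72727273] [557.6 245.4  44. ]
H1 dark [128 233  19   7  88] [137.72727273 235.90909091] [425.7 251.9  44. ]
H2 red [229 177  17  12  90] [236.9        182.66666667] [556.3  13.9  44. ]
H2 dark [255 226  16  13  79] [262.67088608 231.73417722] [438.5 -48.6  44. ]
[(array([305.95862, 160.8841 ], dtype=float32), array([ 613.9, -155.7,   28. ])), (array([383.51715, 149.53406], dtype=float32), array([ 644.8, -352.9,   28. ])), (array([397.23645, 243.28244], dtype=float32), array([ 410.4, -380. ,   28. ])), (array([319.67792, 254.63248], dtype=float32), array([ 384.1, -186.8,   28. ]))]
```

View pics/crop.png

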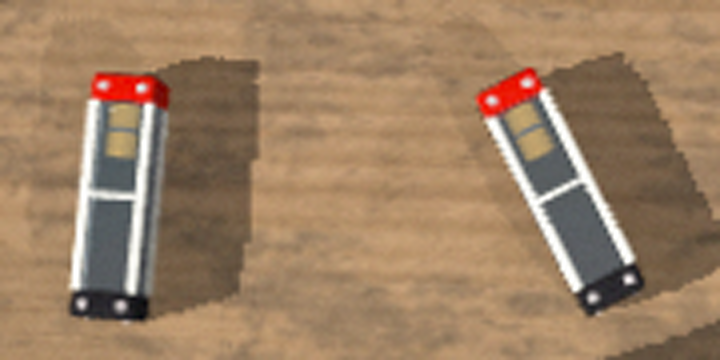

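Call:
drive_tool --moves '[[[22, -34, 0], 6], [[44, -68, 0], 12], [[66, -102, 0], 18], [[88, -136, 0], 24], [[110, -170, 0], 30], [[132, -204, 0], 36], [[154, -238, 0], 42], [[176, -272, 0], 43.5]]' --fingers 85 --squeeze 20

```text
time: 0.87
tool_pos: [337.5, 305.0, 253.3]
tcp_rot: [180.0, 0.0, -151.7]
ft_force: [0.4, -0.1, 0.8]
finger_gap: 85.2
```

Call:
drive_tool --moves '[[[22, -34, 0], 0], [[44, -68, 0], 0], [[66, -102, 0], 0], [[88, -136, 0], 0], [[110, -170, 0], 0], [[132, -204, 0], 0], [[154, -238, -20], 0], [[176, -272, -40], 0]]'

```text
time: 1.53
tool_pos: [511.5, 37.8, 217.4]
tcp_rot: [-179.9, 0.2, -152.2]
ft_force: [1.5, 0.7, 0.2]
finger_gap: 85.0
```

Call:
drive_tool --moves '[[[8, -10, -10], 0], [[16, -20, -20], 0], [[23, -30, -40], 0], [[23, -30, -65], 0], [[23, -30, -90], 0], [[23, -30, -95], 0], [[23, -30, -95], 0], [[23, -30, -95], 0]]'

```text
time: 2.2
tool_pos: [532.9, 9.9, 122.1]
tcp_rot: [180.0, -0.0, -152.1]
ft_force: [0.5, -0.2, -0.1]
finger_gap: 85.1
```

Run:
```python
from h import *
s=snap('wrist','w1');snap('top','t2'); q=r.sense(); print(q['tool_pos'],q['tcp_rot'])
```

```text
[534.02102642   9.91382812 123.49983761] [-1.79905662e+02  1.45866059e-01 -1.52110787e+02]
```

View pics/w1.png

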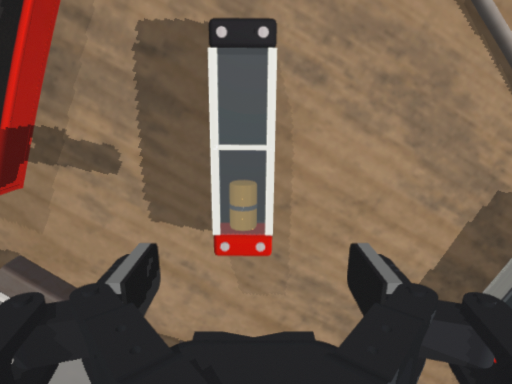

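Run:
```python
from h import *
s=r.snapshot('wrist')
b=(pt(s,211,19,44)+pt(s,276,19,44))/2; a=(pt(s,215,254,44)+pt(s,271,254,44))/2
print(a,b,(a+b)/2,np.linalg.norm(a-b),np.degrees(np.arctan2(*(a-b)[1::-1])))
print(proj(s,[535.0,9,20]))
```

```text
[563.65  17.55  44.  ] [432.75 -50.    44.  ] [498.2   -16.225  44.   ] 147.30177358063284 27.29566976075218
(np.float64(251.5876883249551), np.float64(203.33483091461218))
```

Call:
drive_tool --moves '[[[4, -5, -20], 0], [[4, -5, -45], 0], [[4, -5, -70], 0], [[4, -5, -85], 0], [[4, -5, -93], 0], [[4, -5, -96], 0], [[4, -5, -96], 0], [[4, -5, -96], 0]]'

```text
time: 3.02
tool_pos: [538.0, 4.8, 26.9]
tcp_rot: [-179.9, 0.1, -152.1]
ft_force: [0.7, -0.9, -0.1]
finger_gap: 84.8
```

Call:
drive_tool --moves '[[[0, 0, 0], 0], [[0, 0, 0], 0], [[0, 0, 0], 0], [[0, 0, 0], 0], [[0, 0, 0], 0], [[0, 0, 0], 0], [[0, 0, 0], 0], [[0, 0, 0], 0]]' --fingers 20 --squeeze 20

```text
time: 3.68
tool_pos: [537.4, 4.8, 26.1]
tcp_rot: [-180.0, 0.1, -152.1]
ft_force: [-0.8, -0.4, 6.0]
finger_gap: 40.2
```

Call:
drive_tool --moves '[[[-2, -1, 10], 0], [[-5, -3, 20], 0], [[-9, -5, 30], 0], [[-13, -7, 40], 0], [[-18, -9, 48], 0], [[-24, -12, 57], 0], [[-30, -16, 64], 0], [[-34, -18, 69], 0]]'

```text
time: 4.35
tool_pos: [502.1, -13.6, 95.4]
tcp_rot: [-180.0, 0.0, -152.1]
ft_force: [0.1, 0.1, -3.4]
finger_gap: 39.9
```

Run:
```python
from h import *
a=snap('wrist','w2')['pixels'];b=snap('scene','s2')['pixels']
c=cv2.resize(b[140:300,150:350],None,fx=2.4,fy=2.4)
cv2.imwrite('pics/c2.png',cv2.cvtColor(c,cv2.COLOR_RGB2BGR))
```

```text
(no output)
```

View pics/w2.png

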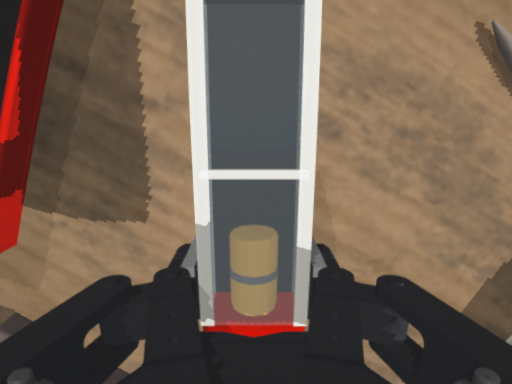

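View pics/c2.png

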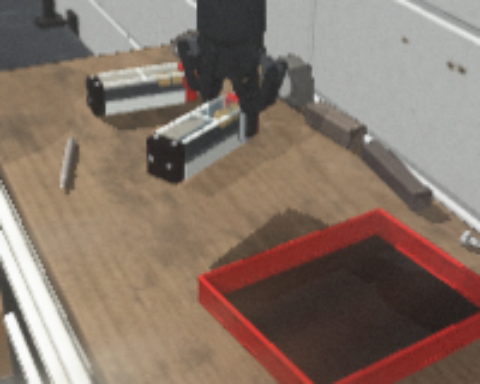

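Call:
drive_tool --moves '[[[0, 0, 40], 0], [[0, 0, 40], 0], [[0, 0, 0], 0], [[0, 0, 40], 0], [[0, 0, 40], 0], [[0, 0, 40], 0], [[0, 0, 40], 0], [[0, 0, 40], 0]]'

```text
time: 5.12
tool_pos: [502.9, -13.1, 134.5]
tcp_rot: [-180.0, 0.0, -152.1]
ft_force: [-0.5, 0.6, -4.1]
finger_gap: 39.8
```

Run:
```python
from h import *
a=snap('wrist','w3')['pixels'];b=snap('scene','s3')['pixels']
c=cv2.resize(b[120:280,150:350],None,fx=2.4,fy=2.4)
c=np.hstack([cv2.resize(a,(480,360)),c[:360,:320]])
cv2.imwrite('pics/c3.png',cv2.cvtColor(c,cv2.COLOR_RGB2BGR))
```

```text
(no output)
```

View pics/c3.png

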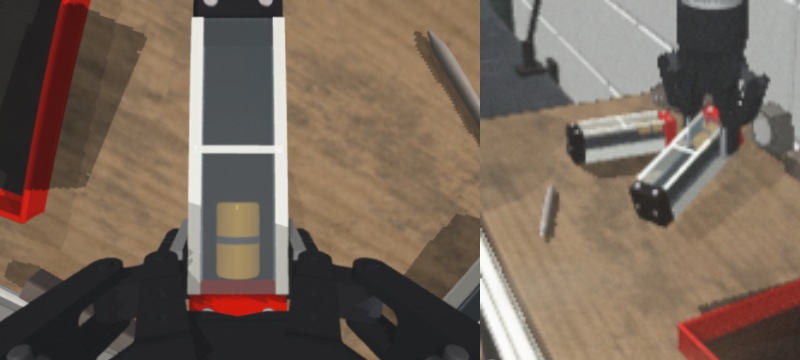

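Call:
drive_tool --moves '[[[0, 0, 40], 0], [[0, 0, 40], 0], [[0, 0, 0], 0], [[0, 0, 40], 0], [[0, 0, 40], 0], [[0, 0, 40], 0], [[0, 0, 40], 0], [[0, 0, 40], 0]]'

```text
time: 5.88
tool_pos: [503.7, -13.3, 175.3]
tcp_rot: [-179.9, 0.1, -152.1]
ft_force: [0.2, 0.1, -3.5]
finger_gap: 39.9
```

```bash
cat > v.py <<'E'
from h import *
import sys
n=sys.argv[1];y0=int(sys.argv[2]);x0=int(sys.argv[3])
a=snap('wrist','w'+n)['pixels'];b=snap('scene','s'+n)['pixels']
c=cv2.resize(b[y0:y0+180,x0:x0+160],(320,360))
c=np.hstack([cv2.resize(a,(480,360)),c])
cv2.imwrite(f'pics/c{n}.png',cv2.cvtColor(c,cv2.COLOR_RGB2BGR))
E
python3 v.py 4 100 160
```

```text
(no output)
```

View pics/c4.png

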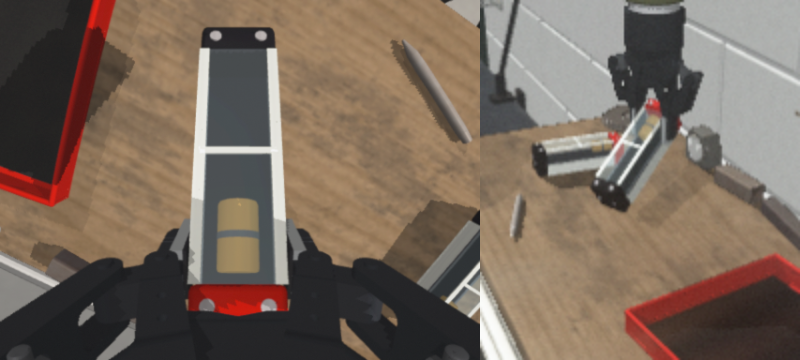

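Call:
drive_tool --moves '[[[0, 0, 40], 0], [[0, 0, 40], 0], [[0, 0, 0], 0], [[0, 0, 40], 0], [[0, 0, 40], 0], [[0, 0, 40], 0], [[0, 0, 40], 0], [[0, 0, 40], 0]]'

```text
time: 6.65
tool_pos: [504.3, -13.4, 215.9]
tcp_rot: [-179.9, 0.2, -152.1]
ft_force: [0.5, 0.2, -5.1]
finger_gap: 40.0
```

```bash
python3 v.py 5 80 160
```

```text
(no output)
```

View pics/c5.png

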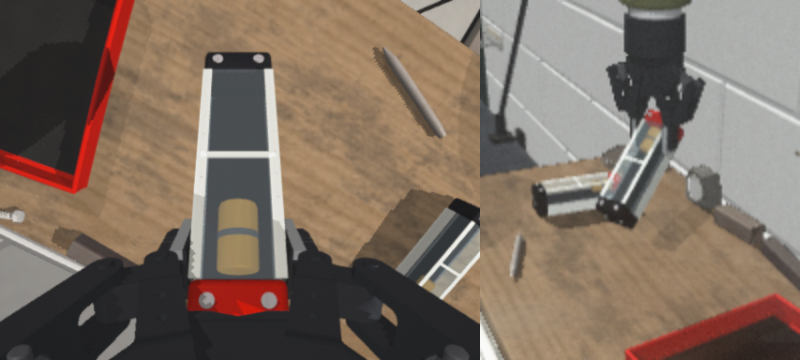

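Call:
drive_tool --moves '[[[0, 0, -15], 0], [[0, 0, -40], 0], [[0, 0, -65], 0], [[0, 0, -85], 0], [[0, 0, -100], 0], [[0, 0, -108], 0], [[0, 0, -113], 0], [[0, 0, -115], 0]]'

```text
time: 7.42
tool_pos: [505.1, -12.5, 101.3]
tcp_rot: [-179.9, 0.3, -152.1]
ft_force: [1.7, 5.3, 6.4]
finger_gap: 39.7
```

Call:
drive_tool --moves '[[[4, 2, -8], 0], [[9, 5, -17], 0], [[14, 7, -26], 0], [[19, 10, -35], 0], [[23, 12, -43], 0], [[26, 14, -51], 0], [[29, 15, -59], 0], [[31, 16, -65], 0]]'

```text
time: 8.08
tool_pos: [534.1, 2.9, 33.8]
tcp_rot: [-180.0, -0.0, -152.1]
ft_force: [2.8, 0.3, -0.7]
finger_gap: 39.6
```

```bash
python3 v.py 6 120 160
```

```text
(no output)
```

View pics/c6.png

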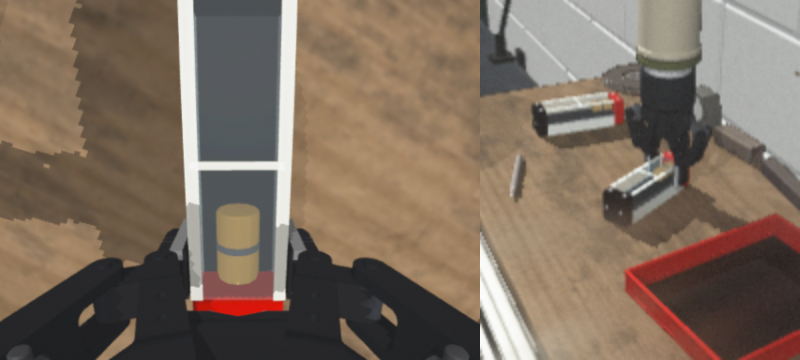

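Call:
drive_tool --moves '[[[0, 0, -2], 0], [[0, 0, -4], 0], [[1, 0, -6], 0], [[1, 0, -7], 0], [[1, 0, -7], 0], [[1, 0, -7], 0], [[1, 0, -7], 0], [[1, 0, -7], 0]]'

```text
time: 8.85
tool_pos: [534.6, 3.5, 30.3]
tcp_rot: [179.9, -0.0, -152.1]
ft_force: [-16.0, 4.8, 29.7]
finger_gap: 39.8
```

Call:
drive_tool --moves '[[[0, 0, 0], 0], [[0, 0, 0], 0], [[0, 0, 0], 0], [[0, 0, 0], 0], [[0, 0, 0], 0], [[0, 0, 10], 0], [[0, 0, 30], 0], [[0, 0, 65], 0]]' --fingers 85

```text
time: 9.52
tool_pos: [531.5, 3.0, 89.6]
tcp_rot: [179.8, -0.4, -152.1]
ft_force: [-0.3, -0.1, -0.0]
finger_gap: 85.2
```

```bash
python3 v.py 7 120 160; python3 -c "
from h import *
q=r.sense();print(q['tool_pos'],q['tcp_rot'],q['time'])"
```

```text
[538.64978048   2.47597156  98.86239091] [-179.71774598    0.43505834 -152.13005236] 9.6167
```

View pics/c7.png

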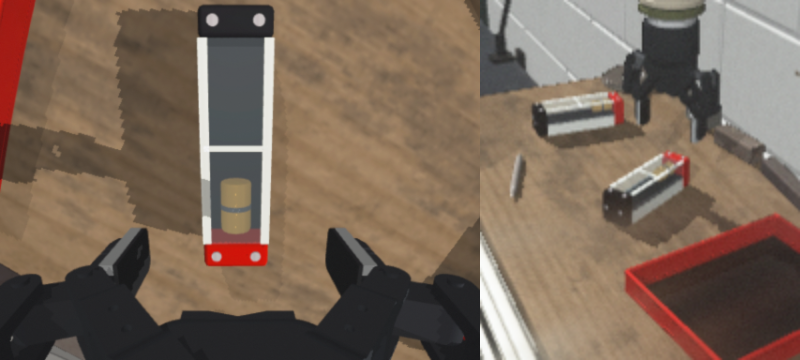

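Call:
drive_tool --moves '[[[0, 20, 25], -5], [[0, 55, 35], -10], [[0, 90, 40], -15], [[0, 125, 40], -20], [[0, 160, 40], -25], [[0, 195, 40], -30], [[0, 225, 40], -30.5], [[0, 240, 40], -30.5]]'

```text
time: 10.28
tool_pos: [534.3, 246.3, 133.1]
tcp_rot: [179.9, 0.0, 177.4]
ft_force: [0.5, -0.8, 0.7]
finger_gap: 85.4
```

```bash
python3 v.py 8 120 160;  python3 -c "
from h import *
q=r.sense();print(q['tool_pos'],q['tcp_rot'],q['time'])"
```

```text
[534.41033226 245.18187475 132.78716212] [1.79971482e+02 1.16290839e-02 1.77587125e+02] 10.3833
```

View pics/w8.png

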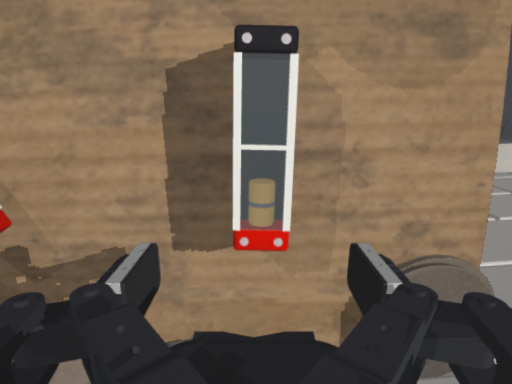

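View pics/c8.png

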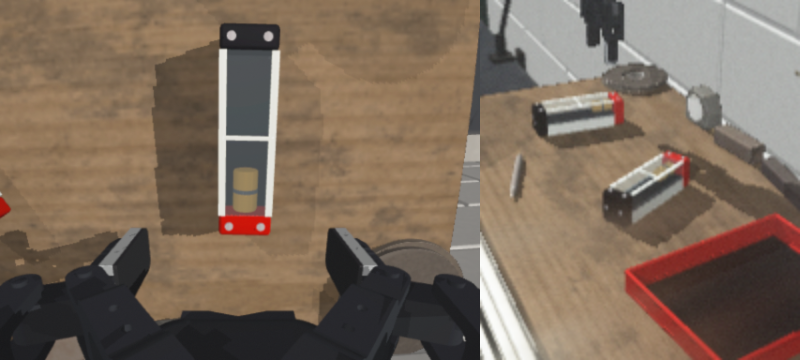

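Run:
```python
from h import *
s=r.snapshot('wrist')
b=(pt(s,235,26,44)+pt(s,298,27,44))/2; a=(pt(s,233,249,44)+pt(s,288,249,44))/2
print(a,b,(a+b)/2,np.linalg.norm(a-b),np.degrees(np.arctan2(*(a-b)[1::-1])))
print(r.sense()['tool_pos'])
```

```text
[564.55 249.15  44.  ] [418.85 258.25  44.  ] [491.7 253.7  44. ] 145.98390322223878 -3.5738861512876463
[534.58375866 243.48919345 132.60003676]
```

Call:
drive_tool --moves '[[[2, 5, -20], -0.5], [[2, 5, -45], -0.5], [[2, 5, -70], -0.5], [[2, 5, -90], -0.5], [[2, 5, -102], -0.5], [[2, 5, -105], -0.5], [[2, 5, -105], -0.5], [[2, 5, -105], -0.5]]'

```text
time: 11.1
tool_pos: [537.7, 247.5, 28.6]
tcp_rot: [180.0, 0.1, 176.8]
ft_force: [0.4, -0.2, -0.5]
finger_gap: 85.0
```

Call:
drive_tool --moves '[[[0, 0, 0], 0], [[0, 0, 0], 0], [[0, 0, 0], 0], [[0, 0, 0], 0], [[0, 0, 0], 0], [[0, 0, 0], 0], [[0, 0, 0], 0], [[0, 0, 0], 0]]' --fingers 20 --squeeze 20

```text
time: 11.77
tool_pos: [537.6, 248.5, 28.6]
tcp_rot: [179.9, 0.1, 176.9]
ft_force: [-0.7, 2.0, 5.8]
finger_gap: 40.2
```

Call:
drive_tool --moves '[[[0, 0, 10], 0], [[0, 0, 25], 0], [[0, 0, 45], 0], [[0, 0, 65], 0], [[0, 0, 80], 0], [[0, 0, 90], 0], [[0, 0, 90], 0], [[0, 0, 90], 0]]'

```text
time: 12.43
tool_pos: [536.7, 247.8, 117.4]
tcp_rot: [-180.0, 0.0, 176.9]
ft_force: [0.6, -0.3, -4.5]
finger_gap: 39.8
```

Call:
drive_tool --moves '[[[0, 0, 40], 0], [[0, 0, 40], 0], [[0, 0, 0], 0], [[0, 0, 40], 0], [[0, 0, 40], 0], [[0, 0, 0], 0], [[0, 0, 40], 0], [[0, 0, 40], 0]]'

```text
time: 13.1
tool_pos: [534.8, 247.2, 154.5]
tcp_rot: [-179.8, -0.4, 176.9]
ft_force: [2.7, 0.7, -0.6]
finger_gap: 39.8
```

```bash
python3 v.py 9 60 120
```

```text
(no output)
```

View pics/c9.png

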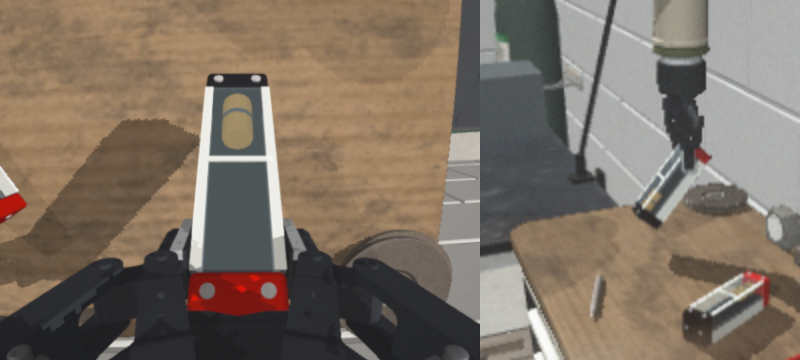

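Call:
drive_tool --moves '[[[0, 0, 10], 0], [[0, 0, 25], 0], [[0, -5, 45], 0], [[0, -15, 55], 0], [[0, -30, 60], 0], [[-3, -50, 60], 0], [[-6, -75, 60], 0], [[-9, -105, 60], 0]]' --squeeze 50

```text
time: 13.87
tool_pos: [527.2, 141.5, 217.1]
tcp_rot: [180.0, 0.0, 176.9]
ft_force: [0.2, -1.3, -4.2]
finger_gap: 39.0
```

Call:
drive_tool --moves '[[[-3, -35, 0], 2], [[-6, -70, 0], 4], [[-9, -105, 0], 6], [[-12, -140, 0], 8], [[-15, -175, 0], 10], [[-18, -210, 0], 10.5], [[-21, -245, 0], 10.5], [[-24, -280, 0], 10.5]]'

```text
time: 14.53
tool_pos: [502.3, -139.8, 217.1]
tcp_rot: [-180.0, -0.0, -172.7]
ft_force: [1.2, -0.5, -4.7]
finger_gap: 39.2
```

Call:
drive_tool --moves '[[[-3, -30, 0], 0], [[-5, -60, 0], 0], [[-7, -85, 0], 0], [[-8, -105, 0], 0], [[-9, -120, 0], 0], [[-9, -130, 0], 0], [[-9, -134, 0], 0], [[-9, -134, 0], 0]]'

```text
time: 15.2
tool_pos: [494.5, -271.6, 217.2]
tcp_rot: [180.0, -0.0, -172.7]
ft_force: [-0.1, 0.7, -5.1]
finger_gap: 39.3
```

```bash
python3 v.py 10 100 230
python3 - <<'E'
from h import *
q=r.sense();print(q['tool_pos'],q['tcp_rot'],q['time'])
s=snap('top','t10')
E
```

```text
[ 494.85896826 -270.32729076  217.24598729] [ 1.79962388e+02 -9.65220665e-05 -1.72597724e+02] 15.3
```

View pics/c10.png

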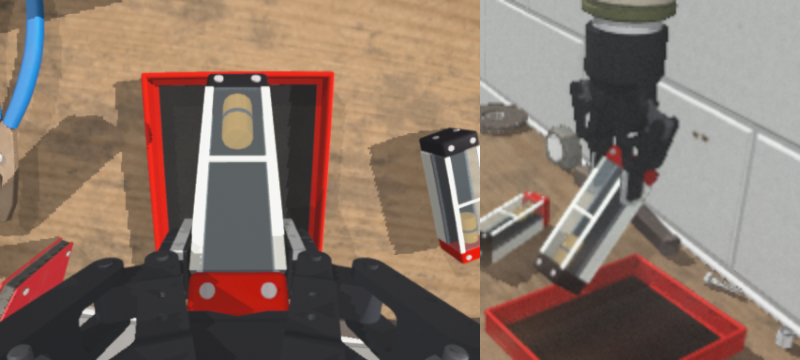

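View pics/t10.png

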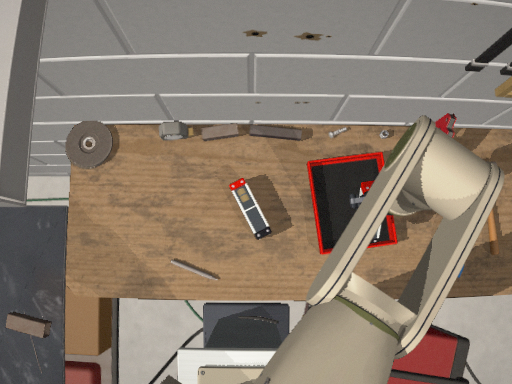

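Call:
drive_tool --moves '[[[0, 0, -10], 0], [[0, 0, -28], 0], [[0, 0, -48], 0], [[0, 0, -65], 0], [[0, 0, -78], 0], [[0, 0, -87], 0], [[0, 0, -92], 0], [[0, 0, -94], 0]]' --squeeze 20

```text
time: 16.02
tool_pos: [494.5, -270.7, 122.5]
tcp_rot: [180.0, -0.0, -172.6]
ft_force: [-1.3, 0.6, -5.0]
finger_gap: 39.2
```

Call:
drive_tool --moves '[[[3, 0, -3], 0], [[6, 1, -6], 0], [[10, 1, -10], 0], [[14, 2, -14], 0], [[18, 2, -18], 0], [[22, 3, -22], 0], [[26, 3, -26], 0], [[29, 4, -30], 0]]'

```text
time: 16.68
tool_pos: [529.0, -268.3, 98.4]
tcp_rot: [-179.7, 0.6, -172.6]
ft_force: [7.6, 4.1, 13.9]
finger_gap: 39.8
```

Call:
drive_tool --moves '[[[4, 0, -4], 0], [[7, 1, -9], 0], [[10, 1, -14], 0], [[13, 2, -19], 0], [[16, 2, -24], 0], [[19, 2, -29], 0], [[21, 3, -34], 0], [[23, 3, -38], 0]]'

```text
time: 17.35
tool_pos: [550.6, -265.4, 58.7]
tcp_rot: [-179.7, 0.4, -172.6]
ft_force: [5.0, -0.2, 6.1]
finger_gap: 39.2
```

```bash
python3 v.py 11 140 230
```

```text
(no output)
```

View pics/c11.png

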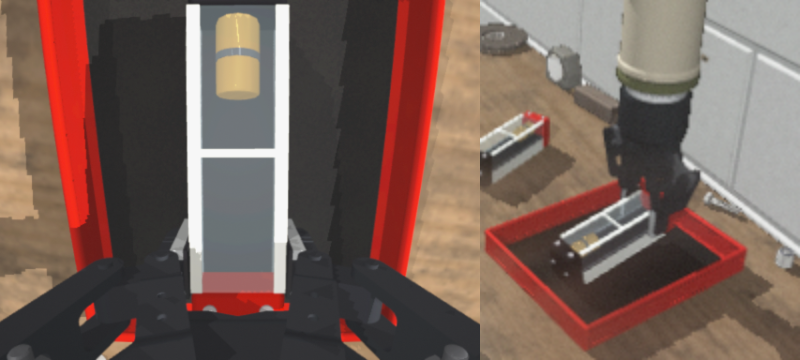

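Call:
drive_tool --moves '[[[1, 0, -3], 0], [[2, 0, -6], 0], [[3, 0, -9], 0], [[4, 0, -12], 0], [[5, 0, -14], 0], [[5, 1, -16], 0], [[5, 1, -17], 0], [[5, 1, -17], 0]]'

```text
time: 18.12
tool_pos: [551.4, -263.0, 37.9]
tcp_rot: [180.0, -0.0, -172.6]
ft_force: [4.3, -1.2, 2.8]
finger_gap: 39.4
```

```bash
python3 v.py 12 140 230
```

```text
(no output)
```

View pics/c12.png

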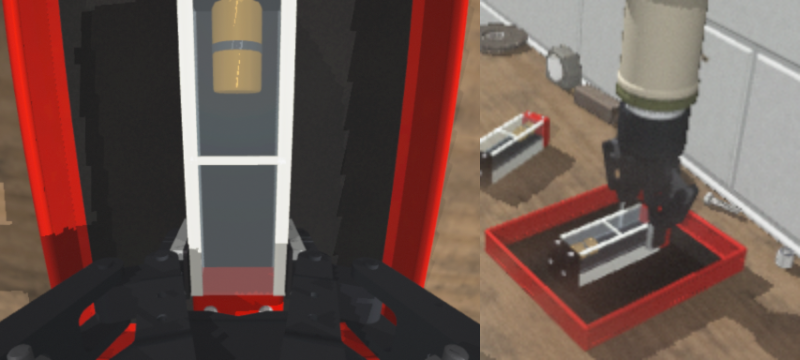

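Call:
drive_tool --moves '[[[0, 0, -1], 0], [[0, 0, -2], 0], [[0, 0, -3], 0], [[0, 0, -4], 0], [[0, 0, -4], 0], [[0, 0, -4], 0], [[0, 0, -4], 0], [[0, 0, -4], 0]]'

```text
time: 18.88
tool_pos: [551.6, -263.1, 37.0]
tcp_rot: [180.0, -0.0, -172.6]
ft_force: [-10.6, 6.2, 27.5]
finger_gap: 39.3
```

Call:
drive_tool --moves '[[[0, 0, 0], 0], [[0, 0, 0], 0], [[0, 0, 0], 0], [[0, 0, 0], 0], [[0, 0, 0], 0], [[0, 0, 0], 0], [[0, 0, 0], 0], [[0, 0, 5], 0]]' --fingers 85

```text
time: 19.55
tool_pos: [550.9, -262.6, 38.3]
tcp_rot: [179.9, -0.1, -172.6]
ft_force: [-0.6, 0.2, -0.0]
finger_gap: 84.6
```

Call:
drive_tool --moves '[[[0, 0, 10], 0], [[0, 0, 25], 0], [[0, 0, 45], 0], [[0, 0, 70], 0], [[0, 0, 95], 0], [[0, 0, 115], 0], [[0, 0, 125], 0], [[0, 0, 125], 0]]'

```text
time: 20.22
tool_pos: [553.6, -264.2, 168.7]
tcp_rot: [-179.8, 0.3, -172.6]
ft_force: [0.0, 0.2, -0.2]
finger_gap: 85.3
```

```bash
python3 v.py 13 140 230;python3 - <<'E'
from h import *
s=snap('top','t13');print(r.sense()['time'])
E
```

```text
20.3667
```

View pics/c13.png

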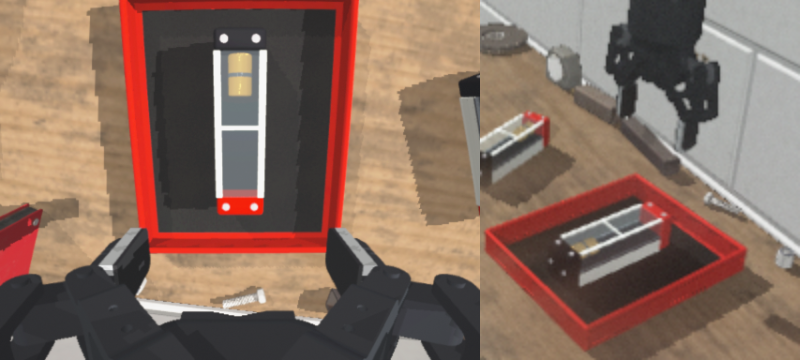

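View pics/t13.png

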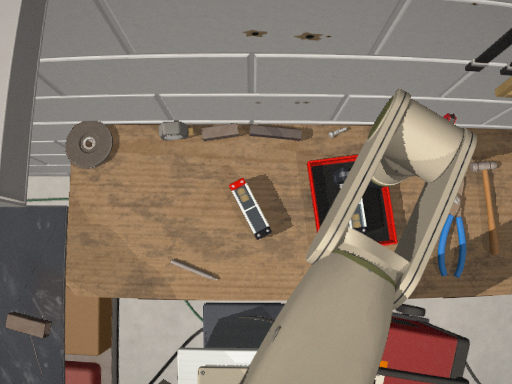

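```bash
python3 -c "
from h import *
q=r.sense();print(q['time'],q['qd'].round(2),q['ft_force'].round(1));print(r.hand_in())"
```

```text
20.3667 [ 0.05  0.92  0.93 -0.03 -0.   -0.  ] [-0.1 -0.4 -0.5]
the job is handed in; nothing more can be done
None
```

The loose housing lies flat in the reject tray with its slug at the black end, and the sound one is back at its place on the bench. I handed in at about 20 s of the 72 s; no verdict came back.

**How I tilted them:** The move tool cannot tilt, so I gripped each housing near its red end with 20 N and gave short upward jerks. These let it pivot red end up between the pads. This differs from the suggested grip at the middle.

**Testing:**
- **Sound housing (right-hand, starting near x 498, y -16):** I tilted it to about 40° and its slug stayed at the red end. I pivoted it level again on its black end and released it where it had been.
- **Loose housing (left-hand, starting near x 492, y 250):** At about 50° its slug ran to the black end. I carried it tilted to the tray, pivoted it level on the mat and released it.

**Last checks:**
- **Pictures:** The wrist and scene views show the loose housing flat near the tray's centre with its slug at the black end. The scene and top views show the sound housing unmoved, with its slug at the red end. I judged flatness and position by eye and did not measure them again.
- **Forces:** The gripper was open and clear, with the force near zero. Both set-downs pressed harder than intended, about 30 N at the wrist, just before release.
- **Disagreement:** The two cameras differed by about 5 mm on the left-hand housing's y position. The open jaws had room for that, and the grasp was good.

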